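Rain coming: clear the windowsill and pull the vent shut with the hook pole

TASK

Rain is about to blow in over the sill: stand every blue candle jar upright in a cell of its own in the organiser's open top tier, and pull the open vent window fully shut with the pole by hooking it down into the vent's brass ring eye, keeping your fingers off the vent itself. Then unhook the pole and lay it back in its wooden rest as it was, hook downward and pointing the same way, and leave the menorah, dish, dreidel and lighter where they are.

Things in the scene. Friction and masses are not known exactly. Their poses are not given: they have to be found in the camera images.
- jar1: Lidded candle jar, a cylinder 40 mm in diameter and 66 mm tall, blue with a brass-coloured lid, about 0.14 kg, low centre of mass. Origin at the centre of its underside, z up its axis. Four to six of the jars are present; absent ones read None.
- jar2: Lidded candle jar, a cylinder 40 mm in diameter and 66 mm tall, blue with a brass-coloured lid, about 0.14 kg, low centre of mass. Origin at the centre of its underside, z up its axis. Four to six of the jars are present; absent ones read None.
- jar3: Lidded candle jar, a cylinder 40 mm in diameter and 66 mm tall, blue with a brass-coloured lid, about 0.14 kg, low centre of mass. Origin at the centre of its underside, z up its axis. Four to six of the jars are present; absent ones read None.
- jar4: Lidded candle jar, a cylinder 40 mm in diameter and 66 mm tall, blue with a brass-coloured lid, about 0.14 kg, low centre of mass. Origin at the centre of its underside, z up its axis. Four to six of the jars are present; absent ones read None.
- jar5: Lidded candle jar, a cylinder 40 mm in diameter and 66 mm tall, blue with a brass-coloured lid, about 0.14 kg, low centre of mass. Origin at the centre of its underside, z up its axis. Four to six of the jars are present; absent ones read None.
- jar6: Lidded candle jar, a cylinder 40 mm in diameter and 66 mm tall, blue with a brass-coloured lid, about 0.14 kg, low centre of mass. Origin at the centre of its underside, z up its axis. Four to six of the jars are present; absent ones read None.
- organiser: Clear organiser of stacked tiers, fixed, 166 (own x) by 198 mm (own y), rim 89 mm up. Origin: centre of underside, on the sill, z up. Its open top tier has 2 x 3 cells 77 by 61 mm inside, centred at own x = -40.5, 40.5 and y = -64.6, 0, 64.6 mm; 4 mm walls and dividers rise 24 mm above the tier floor. A spring clip sits on the rim at x 26 to 54, y 91 to 107 mm, top 105 mm above the sill.
- tray_floor (a point): Centre of the top tier's floor (on its surface, 65 mm above the organiser's origin), axes as the organiser's.
- window: White window frame fixed on the sill, 340 mm wide (own y), 355 mm tall, 30 mm deep (own x). Origin on the sill below the middle of the frame; own +x points outdoors, away from the robot, -x into the room. Clear opening 280 mm wide, from 100 mm above the sill (fixed glass below) up to the header's underside at 335 mm.
- vent (a joint): Angle of the bottom-hung vent sash (dark frame, glass, 270 wide, 234 tall, 14 mm thick, cross rail at the eye's height): 0 = shut, upright, at a stop; grows as its top leans outdoors, to a stop at 0.7 rad; starts at 0.4 to 0.6. A friction hinge (0.22 N m, axis along the frame's y) holds it wherever left; pulling it shut takes 2 to 4 N at the eye.
- vent_hinge (a point): Point on the hinge axis in the middle of the vent's lower edge, 100 mm above the sill; axes turn with the sash (y along the hinge, z up the sash, x outward through it).
- eye (a point): Centre of the brass ring eye, 150 mm from the hinge along the sash's z and 40 mm to its room side (-x). Ring of clear inner diameter 32 mm and outer 44 mm, bar 6 mm, carried by a short stem from the sash; its plane is level when the vent is shut and tilts with the sash, axes as the sash's (z is the ring's axis).
- pole: Hook pole, 0.12 kg, 300 mm long, lying level in its rest. Origin: middle of its red square grip (14 by 14 mm, 160 mm long), centre of mass within 15 mm of it; own x runs along the pole to the hook, z up. A 10 mm rod runs on to x = 160 mm, where a round peg 7 mm thick points down (-z); behind the grip a 16 mm dark butt reaches x = -140 mm.
- pole_tip (a point): Lower end of the hook peg, at x = 160 mm, z = -42 mm in the pole's frame.
- pole_bend (a point): Upper end of the hook peg, at x = 160 mm, y = 0, z = 0 in the pole's frame.
- rest: Wooden pole rest fixed on the sill, 190 by 60 mm: two open forks 12 mm thick at own x = -65 and +65 mm, each with a flat seat 58 mm above the sill and a slot 26 mm wide (own y) between cheeks up to 82 mm. Origin: centre of its underside; own x points where the pole's hook points. Between the forks the grip is free all round.
- rest_seat (a point): Where the pole's origin lies when it is in the rest: 65 mm above the rest's origin, axes as the rest's.
- menorah: Bystander: black metal nine-branched menorah, 250 mm wide, 225 mm tall. Origin at the centre of its underside.
- dish: Bystander: white porcelain dish, 90 mm across, 22 mm tall. Origin at the centre of its underside.
- dreidel: Bystander: yellow silicone dreidel lying on its side, 28 mm square. Origin at the underside of the square part.
- lighter: Bystander: matte steel lighter lying flat, 58 by 38 by 13 mm. Origin at the centre of its underside.
There are look-alikes about, which are no part of the job. What is shaped like the jar2 but black, purple or turquoise is not meant.

How it is judged:
By the outcome, as a careful person would: the job done as asked, in the order asked, and still so for the second after the job is handed in, with the robot touching nothing.
Of jar1, jar2, jar3, jar4, jar5, jar6 only 4 to 6 are there at a start; the rules pass over those that are not, and their reading is None.
At some moment in a run one of jar1, jar2, jar3, jar4, jar5, jar6 may be knocked a few centimetres aside while the robot is not near it.
It also fails if it takes over 210 s, if anything falls off the work surface, if the arm or the gripper's body presses on something with over 40 N, if the wrist force passes 120 N, or if a joint passes its speed limit or range.

ROBOT

A 6-joint arm with a two-finger parallel gripper is mounted at the origin on the work surface. World frame = base frame: x ahead of the robot, y to its left, z up, the work surface at z = 0. Lengths are in mm, angles in rad, forces in N, time in s.
With the tool pointing down it reaches from about 275 to 725 mm from the base axis. Payload 5.6 kg.
Tool frame: the origin (TCP) lies at the centre of the arm's flange, where the gripper is bolted on; the fingertips stand 173 mm ahead of it and the grasp point (between the pads) lies 155 mm ahead of it (manip.grip_point_offset is the distance from the TCP to the grasp point, in mm); x points along the fingers, y is the direction in which the jaws open and shut, and the axes are right-handed (so a half turn about x gives the same grasp; the last joint's range is limited). The gripper opens to 85 mm and grips with 20 to 120 N. Pads are 22 mm wide; open, the fingers measure 114 mm over their backs; the gripper's body (76 mm by 85 mm) begins 54 mm behind the grasp point. The pads swing forward as they close: fully open they stand 13 mm farther back than shut.
Start: joints at [1.578, 0.255, 0.108, 0, -1.424, -0.285], TCP at [150.805, 528.915, 404.683] pointing down, gripper open.
Joint ranges: [-2.95, 2.95], [-1.21, 1.97], [-1.09, 1.5], [-2.87, 1.71], [-2.94, -0.07], [-3.05, 3.05]. Speed limits (rad/s): [2.57, 2.57, 3.14, 3.14, 3.14, 3.14].

INTERFACE

Orientations are given as [roll, pitch, yaw] about the fixed x, y, z axes, in that order (R = Rz(yaw) Ry(pitch) Rx(roll)).
In Python, from cell import manip gives the robot as it stands. Calls block until the motion is done:
- manip.reach(position, orientation): joint-space move of the TCP to a pose.
- manip.movel(position, frame=None, v=150): straight line of the TCP; frame=None keeps the orientation; v is the mean speed in mm/s.
- manip.move_joints(angles): joint-space move.
- manip.let_go() and manip.grasp(): open the fingers fully, or close them until they stop; the grip force is fixed at half the most.
- manip.hold(seconds).
- manip.ik(position, orientation): joint angles nearest the present ones, or None.
- manip.sense(): the state.
- manip.get_image(name): name is "scene" or "top"; returns a dict with "frame" (400x640x3 uint8, red, green, blue), "camera_matrix" (3x3 intrinsics, pixels), "pose" (4x4, takes a point from camera to world coordinates). Camera axes: x right, y up, looking along -z (the intrinsics and any distortion apply to the point x, -y, -z); pixel columns grow to the right and rows downward; lengths in mm; the calibration is good to about 2 mm. A picture is of the moment at which its call begins. There is no depth.
A pose or a line that the arm cannot do raises manip.Unreachable and nothing moves.
- manip.finish_job(): hands the job in, once; it reports no verdict.
The state is a dict: "t": time; "joint_positions": joint angles; "qvel": joint speeds; "joint_efforts": joint torques, N m; "eef_pos": TCP position; "tool_rot": TCP orientation; "ft_force": force on the tool from outside, world axes, zero at the start; "ft_torque": the same for the moment, N m; "grip_width": opening from 0.0 (shut) to 1.0 (fully open).
Only numpy, scipy, OpenCV 4.12 (cv2) and the standard library are available. Lean on these libraries where they do the work, as an engineer would, in place of code of your own. Each camera call takes 0.05 s, during which the arm holds its last target. There are 200 camera calls.

## Working session

There is one attempt and no reset: what is moved stays moved. The work goes in short steps, each a Python script; the robot and the scene stay as the last script left them, time stands still between calls to the robot, and variables do not carry over. Pictures are saved under pics/ and viewed, about 12 in all and at most 16, crops included, and the job is handed in when it is done.

```bash
mkdir -p pics; ls; python3 - <<'E'
from cell import manip
import cv2,json,numpy as np
s=manip.sense(); print(s)
for n in("scene","top"):
    r=manip.get_image(n); cv2.imwrite(f"pics/{n}0.png",r["frame"][:,:,::-1]); print(n,r["camera_matrix"],r["pose"],[k for k in r])
    np.savez(f"{n}.npz",K=r["camera_matrix"],P=r["pose"])
E
```

```text
pics
{'t': 0.0, 'joint_positions': array([ 1.57757906e+00,  2.55718679e-01,  1.06993862e-01, -4.76209022e-04,
       -1.42389765e+00, -2.84582776e-01]), 'qvel': array([-0.00088511,  0.00154396, -0.00114104, -0.00038439, -0.00105583,
       -0.00078815]), 'joint_efforts': array([ 1.09600347e-03, -3.86633456e+01,  2.37942141e+01,  5.36489233e+00,
       -6.10713847e-03, -1.92934129e-05]), 'eef_pos': array([150.72813862, 528.76078915, 403.80597383]), 'tool_rot': array([ 1.60298533,  1.56891042, -1.8164775 ]), 'ft_force': array([-0.54967457,  0.06044086,  0.67582587]), 'ft_torque': array([ 0.02607997, -0.0274945 , -0.01488951]), 'grip_width': 0.9985814702433897}
scene [[518.98235972   0.         316.31746255]
 [  0.         518.98235972 193.8945637 ]
 [  0.           0.           1.        ]] [[-6.27703353e-01 -6.00683785e-01  4.95143910e-01  1.10257981e+03]
 [ 7.78360950e-01 -4.94064631e-01  3.87368523e-01  4.50606352e+02]
 [ 1.19471026e-02  6.28553204e-01  7.77674827e-01  1.09697101e+03]
 [ 0.00000000e+00  0.00000000e+00  0.00000000e+00  1.00000000e+00]] ['frame', 'camera_matrix', 'pose']
top [[389.25118114   0.         319.74960047]
 [  0.         389.25118114 202.99169002]
 [  0.           0.           1.        ]] [[ 5.33330839e-03  9.99256661e-01 -3.81795912e-02  4.95211793e+02]
 [-9.99837129e-01  4.67033355e-03 -1.74328173e-02 -2.96802100e+01]
 [-1.72415474e-02  3.82663474e-02  9.99118820e-01  1.17269649e+03]
 [ 0.00000000e+00  0.00000000e+00  0.00000000e+00  1.00000000e+00]] ['frame', 'camera_matrix', 'pose']
```

View pics/scene0.png

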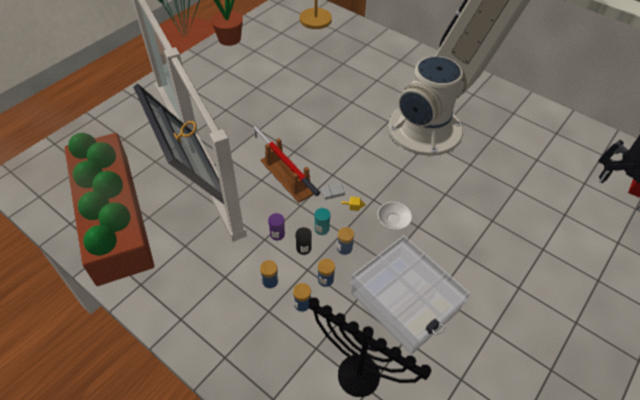

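View pics/top0.png

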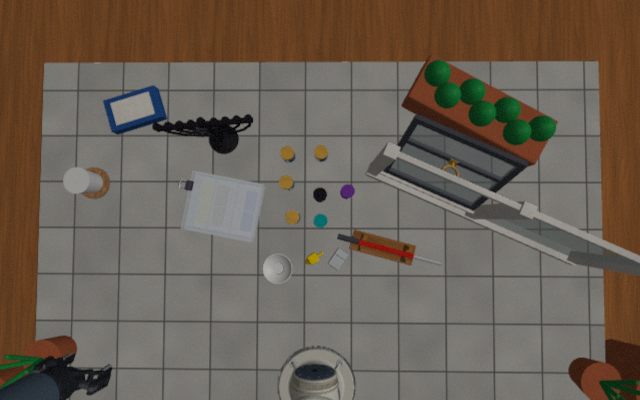

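Top picture: brass lids at about (287,154), (321,153), (286,183) and (292,217). Look-alikes are black (320,195), purple (347,191) and turquoise (320,221). The vent leans out at the upper right, and the pole is at (385,248). I'll enlarge both views to confirm this and measure.

```bash
python3 - <<'E'
import cv2
a=cv2.imread("pics/scene0.png"); t=cv2.imread("pics/top0.png")
cv2.imwrite("pics/c1.png",cv2.resize(a[195:315,240:400],None,fx=5,fy=5,interpolation=cv2.INTER_CUBIC))
cv2.imwrite("pics/c2.png",cv2.resize(t[140:290,170:370],None,fx=4,fy=4,interpolation=cv2.INTER_CUBIC))
cv2.imwrite("pics/c3.png",cv2.resize(t[130:280,330:530],None,fx=4,fy=4,interpolation=cv2.INTER_CUBIC))
cv2.imwrite("pics/c4.png",cv2.resize(a[70:250,130:350],None,fx=3.3,fy=3.3,interpolation=cv2.INTER_CUBIC))
E
```

```text
(no output)
```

View pics/c1.png

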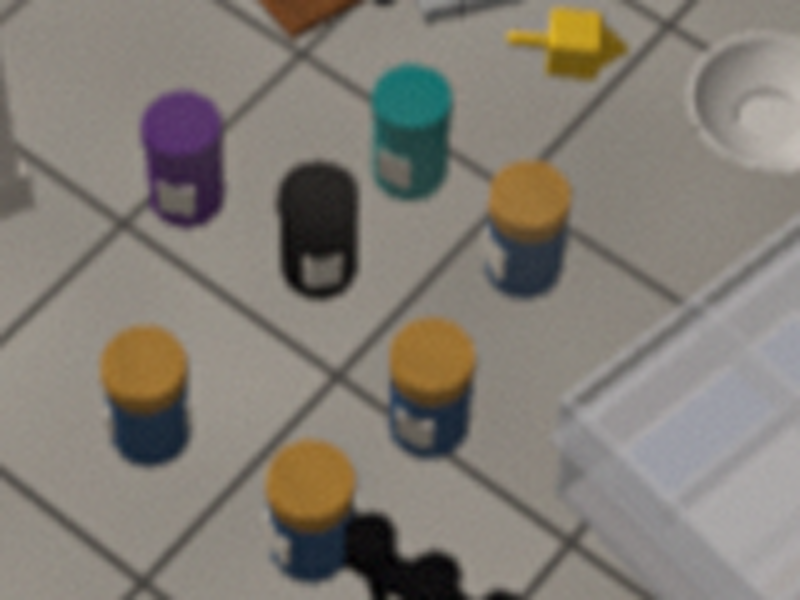

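View pics/c2.png

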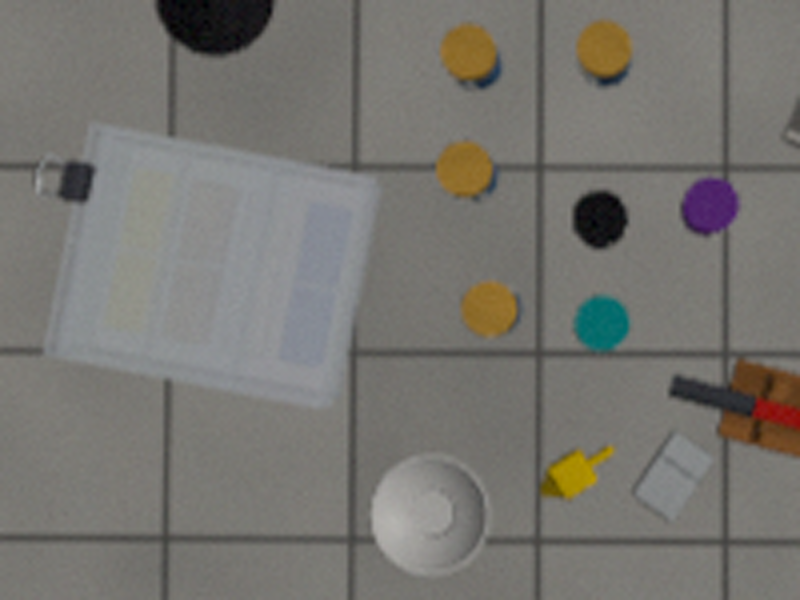

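View pics/c3.png

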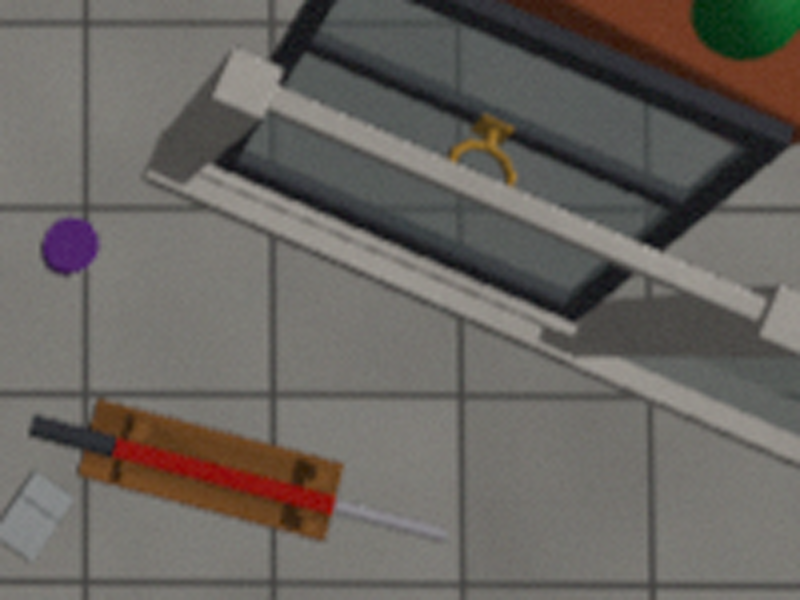

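View pics/c4.png

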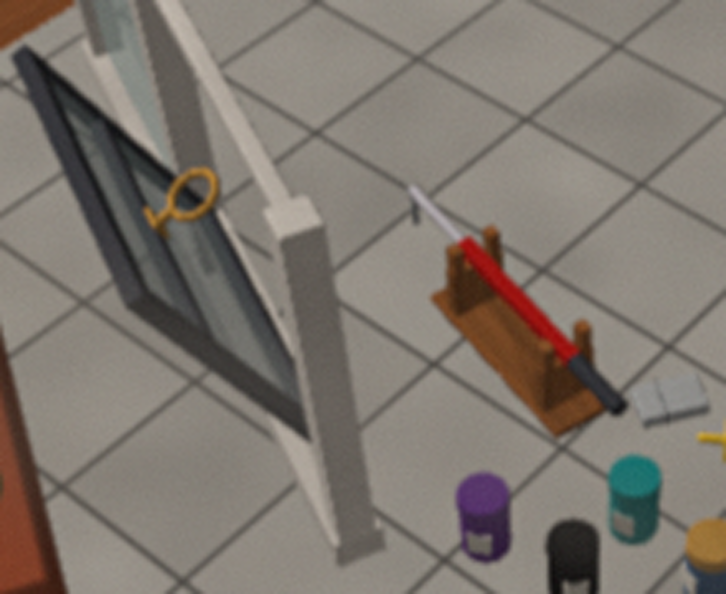

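Confirmed: exactly four blue jars with brass lids; the black, purple and turquoise ones are excluded (6 pictures viewed). Next I fit the poses.

```bash
cat > h.py <<'E'
import numpy as np, cv2
from scipy.optimize import least_squares
C={n:np.load(f"{n}.npz") for n in("scene","top")}
def proj(n,p):
    p=np.atleast_2d(p).astype(float); P=C[n]["P"]; q=(p-P[:3,3])@P[:3,:3]; q=q*[1,-1,-1]
    u=q@C[n]["K"].T; return u[:,:2]/u[:,2:]
def onz(n,uv,z):
    uv=np.atleast_2d(uv); P=C[n]["P"]; d=np.c_[uv,np.ones(len(uv))]@np.linalg.inv(C[n]["K"]).T
    d=(d*[1,-1,-1])@P[:3,:3].T; o=P[:3,3]; return o+d*((z-o[2])/d[:,2:])
def tri(uvs,uvt): return least_squares(lambda p:np.r_[(proj("scene",p)-uvs).ravel(),(proj("top",p)-uvt).ravel()],[500,0,150])
def rz(a): c,s=np.cos(a),np.sin(a); return np.array([[c,-s,0],[s,c,0],[0,0,1]])
def fit(obs,x0):  # obs: (cam, local xyz, px); planar pose
    def f(p): return np.concatenate([(proj(n,rz(p[2])@np.array(l,float)+[p[0],p[1],0])-u).ravel() for n,l,u in obs])
    r=least_squares(f,x0,loss="soft_l1"); return r.x,np.abs(f(r.x)).reshape(-1,2).round(1)
def down(a): return [np.pi/2-a,np.pi/2,0]
def lids(img):  # brass lids in top frame -> world xy at z=66
    h=cv2.cvtColor(img,cv2.COLOR_RGB2HSV); m=cv2.inRange(h,(12,120,80),(22,255,255))
    k,_,st,ce=cv2.connectedComponentsWithStats(m); return [(ce[i],st[i,4]) for i in range(1,k) if st[i,4]>60]
E
python3 - <<'E'
from h import *
t=cv2.imread("pics/top0.png")[:,:,::-1].copy()
for c,a in lids(t): print("blob",c.round(1),a,onz("top",c,66).round(1), onz("top",c,131)[0,:2].round(1))
c2=lambda u,v:((u+.5)/4-.5+170,(v+.5)/4-.5+140)
c3=lambda u,v:((u+.5)/4-.5+330,(v+.5)/4-.5+130)
c4=lambda u,v:((u+.5)/3.3-.5+130,(v+.5)/3.3-.5+70)
c1=lambda u,v:((u+.5)/5-.5+240,(v+.5)/5-.5+195)
print("scene lids",onz("scene",[c1(145,358),c1(310,474),c1(433,350),c1(530,195)],66).round(1))
o=[("top",(83,99,89),c2(92,124)),("top",(83,-99,89),c2(378,180)),("top",(-83,-99,89),c2(325,407)),("top",(-83,99,89),c2(47,353)),("top",(40,99,105),c2(76,181))]
o+=[("scene",(83,-99,89),c1(565,405))]
print("org",fit(o,[480,200,0]))
p=[("top",(-140,0,73),c3(33,424)),("top",(-80,0,73),c3(115,449)),("top",(80,0,72),c3(333,502)),("top",(160,0,68),c3(445,535)),
("scene",(160,0,70),c4(412,187)),("scene",(80,0,72),c4(466,243)),("scene",(-80,0,72),c4(575,352)),("scene",(-140,0,68),c4(620,405)),("scene",(160,0,23),c4(416,222))]
print("pole",fit(p,[400,-150,-1.8]))
r=tri(c4(193,195),c3(483,168)); print("eye",r.x,r.fun)
r=tri(c4(157,218),c3(492,125)); print("stem",r.x,r.fun)
# window: post tops
print("postL top",onz("top",[c3(235,50),c3(280,82),c3(255,122),c3(208,100)],355).round(0))
print("base",onz("top",[c3(148,176),c3(545,337)],0).round(0))
print("postL scene",onz("scene",[c4(265,213),c4(300,197),c4(325,212),c4(280,238)],355).round(0),onz("scene",[c4(340,563),c4(384,540)],0).round(0))
print("men tips",onz("top",[(250,120),(155,127),(185,128)],225).round(0), "men base",onz("top",[(223,140)],5))
E
```

```text
blob [297.2  79.2] 57531 [[894.3  56.6  66. ]] [870.9  51.5]
blob [320.6 151.9] 143 [[683.9 -11.9  66. ]] [672.8 -13. ]
blob [286.8 152.7] 146 [[681.1  84.8  66. ]] [670.2  78.1]
blob [452.  165.9] 76 [[ 644.6 -385.4   66. ]] [ 635.8 -364.5]
blob [ 99.6 183.6] 255 [[590.4 623.8  66. ]] [584.8 585.4]
blob [285.7 181.9] 145 [[597.3  87.3  66. ]] [591.3  80.4]
blob [292.  216.9] 141 [[497.6  68.4  66. ]] [497.5  62.6]
blob [383.1 241.1] 417 [[ 430.7 -190.2   66. ]] [ 434.4 -180.8]
blob [379.8 253.3] 336 [[ 396.  -180.8   66. ]] [ 401.8 -171.9]
blob [621.8 306.6] 2414 [[ 253.2 -851.6   66. ]] [ 267.4 -803.3]
scene lids [[681.6 -13.6  66. ]
 [679.4  83.2  66. ]
 [594.6  86.   66. ]
 [497.1  68.7  66. ]]
org (array([ 5.27099668e+02,  2.63704562e+02, -1.82962023e-01]), array([[0.4, 0.3],
       [2.1, 1.2],
       [0.4, 0.5],
       [0.1, 0.6],
       [0.6, 0. ],
       [2. , 1.5]]))
pole (array([ 408.52387406, -196.62056259,   -1.82385224]), array([[0.3, 0.7],
       [0.2, 0.1],
       [0.6, 1.3],
       [0. , 0.3],
       [0.1, 0. ],
       [1. , 1.1],
       [0.1, 1.4],
       [0. , 0.8],
       [0. , 1.2]]))
eye [ 604.81784172 -319.72229773  255.59287509] [-0.44058265 -0.08454858 -0.3433257   0.29383886]
stem [ 631.7282588  -328.0262869   248.21004282] [-0.18446575 -0.03775157 -0.14527071  0.12512495]
postL top [[ 656. -159.  355.]
 [ 639. -183.  355.]
 [ 617. -170.  355.]
 [ 629. -145.  355.]]
base [[ 629. -150.    0.]
 [ 509. -447.    0.]]
postL scene [[ 646. -182.  355.]
 [ 622. -176.  355.]
 [ 622. -155.  355.]
 [ 655. -160.  355.]] [[ 656. -165.    0.]
 [ 619. -153.    0.]]
men tips [[735. 160. 225.]
 [718. 395. 225.]
 [715. 321. 225.]] men base [[729.7354249  285.32410424   5.        ]]
```

```bash
python3 - <<'E'
import cv2
a=cv2.imread("pics/scene0.png"); t=cv2.imread("pics/top0.png")
A=cv2.resize(a[0:250,120:260],None,fx=2.4,fy=2.4,interpolation=cv2.INTER_CUBIC)
T=cv2.resize(t[100:250,360:560],None,fx=2.2,fy=2.2,interpolation=cv2.INTER_CUBIC)
import numpy as np
o=np.zeros((600,790,3),np.uint8); o[:600,:336]=A; o[:330,340:780]=T; cv2.imwrite("pics/win.png",o)
E
```

```text
(no output)
```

View pics/win.png

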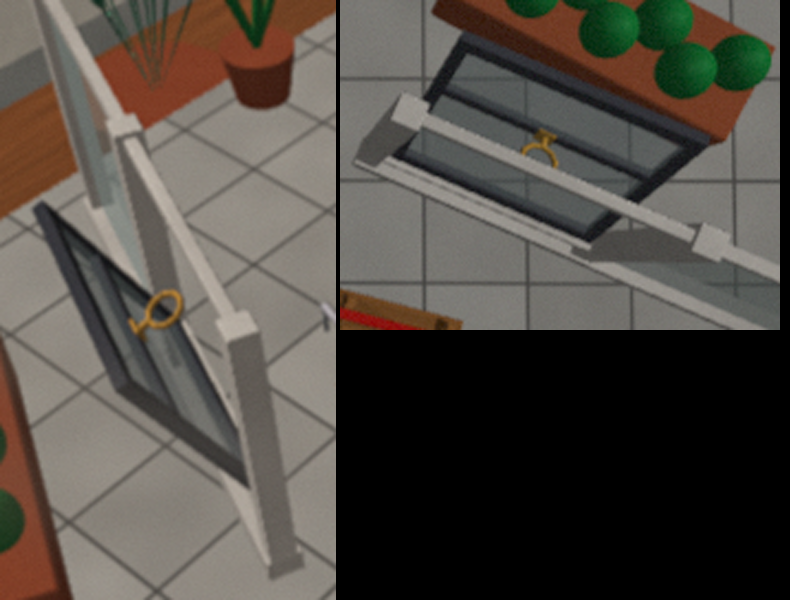

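The picture shows window post tops at top px (391.4,150.9) and (528.2,210), and scene px (218.8,136.3) and (172.1,53.3). I'll fit the window and check all fits with an overlay.

```bash
python3 - <<'E'
from h import *
w=[("top",(0,155,355),(391.4,150.9)),("top",(0,-155,355),(528.2,210)),("scene",(0,155,355),(218.75,136.25)),("scene",(0,-155,355),(172.1,53.3))]
W,res=fit(w,[560,-310,-.38]); print(W,res)
eye=np.array([604.8,-319.7,255.6]); print("eye in win",rz(W[2]).T@(eye-[W[0],W[1],0]))
O=np.array([527.1,263.7,-.183]); P=np.array([408.5,-196.6,-1.824])
ims={}
def poly(n,f,pts,col,closed=False,s=4):
    q=proj(n,np.array(pts,float)@rz(f[2]).T+[f[0],f[1],0]); q=((q+.5)*s-.5)
    cv2.polylines(ims[n],[(q*8).astype(int)],closed,col,1,cv2.LINE_AA,3)
for n in("scene","top"):
    a=cv2.imread(f"pics/{n}0.png"); ims[n]=cv2.resize(a,None,fx=4,fy=4,interpolation=cv2.INTER_CUBIC)
    for z,c in((89,(0,0,255)),(0,(0,255,255))): poly(n,O,[(83,99,z),(83,-99,z),(-83,-99,z),(-83,99,z)],c,True)
    poly(n,P,[(-140,0,65),(160,0,65),(160,0,23)],(0,255,0))
    for x in(-15,15): poly(n,W,[(x,170,0),(x,170,355),(x,-170,355),(x,-170,0)],(0,0,255))
    for th,c in((0.4,(255,255,0)),(.5,(0,255,0)),(.6,(255,0,255))):
        s,k=np.sin(th),np.cos(th); sw=lambda x,y,z:(x*k+z*s,y,100-x*s+z*k)
        poly(n,W,[sw(-40+19*np.cos(u),19*np.sin(u),150) for u in np.linspace(0,6.3,20)],c)
        poly(n,W,[sw(0,135,0),sw(0,135,234),sw(0,-135,234),sw(0,-135,0)],c)
S,T=ims["scene"],ims["top"]
o=np.zeros((600,800,3),np.uint8)
def put(im,x,y,w,h,X,Y,f): o[Y:Y+int(h*4*f),X:X+int(w*4*f)]=cv2.resize(im[y*4:(y+h)*4,x*4:(x+w)*4],(int(w*4*f),int(h*4*f)),interpolation=cv2.INTER_AREA)
put(T,170,155,110,100,0,0,.75); put(S,345,225,130,125,0,300,.6)
put(T,370,100,170,120,335,0,.65); put(S,130,50,140,115,335,312,.62)
cv2.imwrite("pics/ov.png",o)
E
```

```text
[ 5.75749144e+02 -3.07004711e+02 -4.12571901e-01] [[0.4 0.4]
 [0.2 0.1]
 [0.1 0.4]
 [0.5 0.9]]
eye in win [3.17036636e+01 1.83670350e-02 2.55600000e+02]
```

View pics/ov.png

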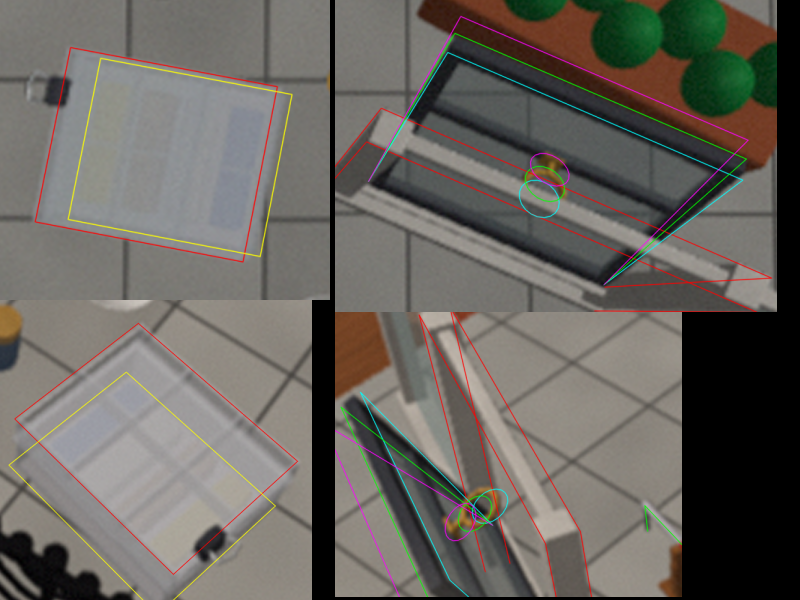

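The overlay shows the organiser's right-hand corners were base corners, since the side wall is visible there. The eye fit agrees with a vent angle of about 0.466. I'll refit the organiser and place the first jar.

```bash
cat >> h.py <<'E'
c2=lambda u,v:((u+.5)/4-.5+170,(v+.5)/4-.5+140)
ORG=fit([("top",(83,99,89),c2(92,124)),("top",(83,-99,0),c2(378,180)),("top",(-83,99,89),c2(47,353)),("top",(40,99,105),c2(76,181)),
 ("scene",(83,-99,89),(353.3,283.8)),("scene",(-83,-99,89),(403.3,239.6)),("scene",(-83,99,89),(468.6,297))],[480,200,0])
def find(manip,exp,save=None):
    im=manip.get_image("top")["frame"]
    if save: cv2.imwrite(save,im[:,:,::-1])
    ps=[onz("top",c,66)[0,:2] for c,a in lids(im) if 90<a<200]
    ps=[p for p in ps if 420<p[0]<760 and -120<p[1]<140]
    print("lids",[p.round(0).tolist() for p in ps]); 
    return min(ps,key=lambda p:np.hypot(*(p-exp)))
def pick_place(manip,exp,a,cell):
    G=manip.grip_point_offset; p=find(manip,exp)
    print("pick",p.round(1),"shift",np.hypot(*(p-exp)).round(1))
    manip.reach([*p,400],down(a)); manip.movel([*p,G+47],v=130); manip.grasp()
    print("width",manip.sense()["grip_width"])
    manip.movel([*p,400],v=200)
    o=ORG[0]; q=(rz(o[2])@[cell[0],cell[1],0])[:2]+o[:2]
    manip.reach([*q,400],down(o[2])); manip.movel([*q,G+65+47+15],v=150); manip.movel([*q,G+65+47+1],v=30)
    s=manip.sense(); print("width",s["grip_width"],"F",s["ft_force"].round(1))
    manip.let_go(); manip.movel([*q,400],v=200); print("t",manip.sense()["t"])
E
python3 - <<'E'
from h import *
from cell import manip
print(ORG)
O=ORG[0]
for p in([681,85,400],[684,-12,202]): print(manip.ik(p,down(-.785)) is not None)
pick_place(manip,np.array([497,68]),0,(-48,-64.6))
cv2.imwrite("pics/j1.png",manip.get_image("top")["frame"][:,:,::-1]);a=manip.get_image("scene")["frame"][:,:,::-1];cv2.imwrite("pics/j1s.png",a[150:400,230:520].repeat(2,0).repeat(2,1))
E
```

```text
(array([530.93210083, 269.71402223, -31.58768773]), array([[2.1, 1.3],
       [0.5, 0.3],
       [2. , 0.3],
       [3. , 1. ],
       [1.6, 6.5],
       [0.5, 3. ],
       [1.5, 3. ]]))
True
True
lids [[684.0, -12.0], [681.0, 85.0], [597.0, 87.0], [498.0, 68.0]]
pick [497.6  68.4] shift 0.7
width 0.4562622420349088
width 0.45757464529284747 F [-0.4  0.1 -1.6]
t 9.5083
```

View pics/j1s.png

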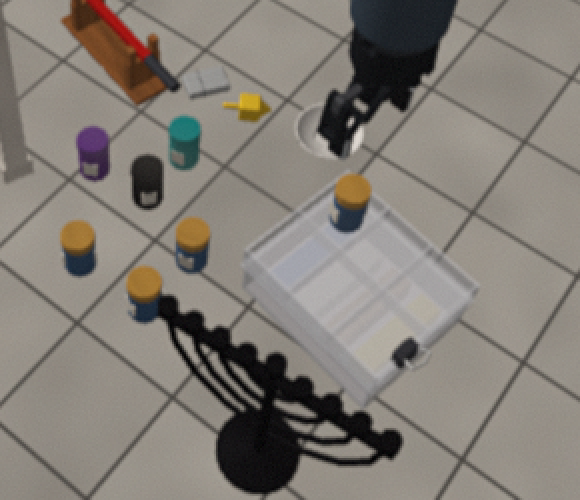

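Jar 1 stands in the far cell, with its lid at about (353,190) in this 2x picture, but the scene fit residual was 6 px. I'll check its position in the cell close up.

```bash
python3 - <<'E'
from h import *
from cell import manip
a=manip.get_image("scene")["frame"][:,:,::-1]; t=cv2.imread("pics/j1.png")
ce=lambda im:cv2.createCLAHE(3,(4,4)).apply(cv2.cvtColor(im,cv2.COLOR_BGR2GRAY))
A=cv2.resize(ce(a)[230:360,345:475],None,fx=4,fy=4,interpolation=cv2.INTER_CUBIC)[:, :400+120]
T=cv2.resize(ce(t)[165:255,175:270],None,fx=2.9,fy=2.9,interpolation=cv2.INTER_CUBIC)
o=np.zeros((525,800),np.uint8); o[:520,:520]=A; o[:T.shape[0],522:522+T.shape[1]]=T
cv2.imwrite("pics/cl.png",o)
E
```

```text
(no output)
```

View pics/cl.png

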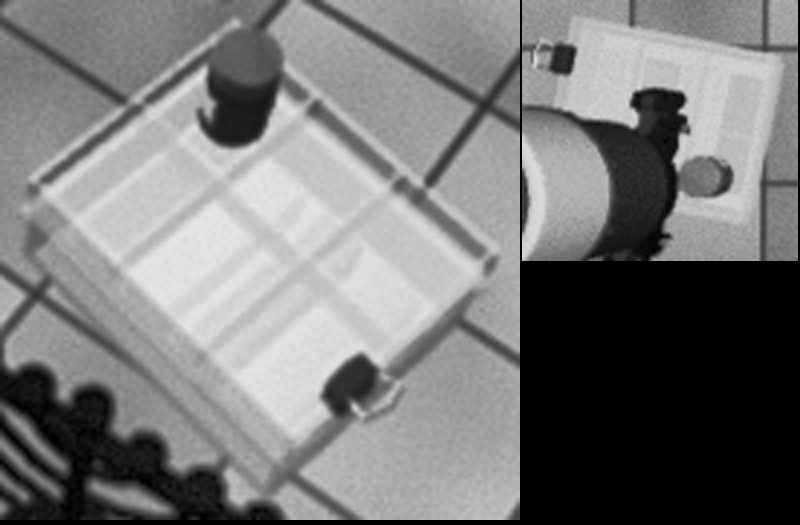

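```bash
python3 - <<'E'
from h import *
f=lambda u,v:((u+.5)/4-.5+345,(v+.5)/4-.5+230)
g=lambda u,v:((u-522+.5)/2.9-.5+175,(v+.5)/2.9-.5+165)
for z in(80,89): 
  p=onz("scene",[f(32,188),f(238,22),f(495,250),f(290,450)],z); print(z,p.round(0).tolist(),np.linalg.norm(np.diff(p,axis=0),axis=1), p.mean(0), np.arctan2(p[0,1]-p[1,1],p[0,0]-p[1,0]),np.arctan2(p[2,1]-p[1,1],p[2,0]-p[1,0])-np.pi/2)
S=[("scene",(83,-99,89),f(32,188)),("scene",(-83,-99,89),f(238,22)),("scene",(-83,99,89),f(495,250))]
for z in(0,89): 
  T=[("top",(83,99,89),g(573,17)),("top",(83,-99,z),g(780,60)),("top",(-83,-99,z),g(745,222)),("top",(-83,99,89),c2(47,353))]
  for o in(S,T,S+T): print(z,fit(o,[528,266,-.17])[0], fit(o,[528,266,-.17])[1].max(1))
# clip
print(onz("top",[g(563,57)],105), onz("scene",[f(350,385)],105))
O=ORG[0];print(((rz(O[2])@[-48,-64.6,0])[:2]+O[:2]), "jar seen", onz("scene",[f(246,58)],131),onz("top",[g(705,177)],131))
E
```

```text
80 [[589.0, 156.0, 80.0], [421.0, 184.0, 80.0], [459.0, 376.0, 80.0], [628.0, 349.0, 80.0]] [170.26533213 195.44493988 171.30603922] [524.02652535 266.23751811  80.        ] -0.1658721635729009 -0.19681380654304226
89 [[593.0, 159.0, 89.0], [427.0, 186.0, 89.0], [465.0, 376.0, 89.0], [632.0, 350.0, 89.0]] [168.75851632 193.71528933 169.79001336] [529.14661186 267.86914723  89.        ] -0.1658721635729008 -0.19681380654304292
0 [ 5.27126634e+02  2.68648605e+02 -1.69408361e-01] [0.6 0.9 2.2]
0 [ 5.26672923e+02  2.69946782e+02 -1.96931578e-01] [0.9 1.4 2.2 2.6]
0 [ 5.27296007e+02  2.68228835e+02 -1.80120635e-01] [1.2 0.5 2.  0.9 1.7 3.3 1.6]
89 [ 5.27126634e+02  2.68648605e+02 -1.69408361e-01] [0.6 0.9 2.2]
89 [ 5.26874811e+02  2.61981918e+02 -1.88123645e-01] [1.6 1.7 0.9 0.5]
89 [ 5.27348939e+02  2.65043021e+02 -1.83596242e-01] [2.2 1.5 0.6 0.3 2.1 1.6 0.6]
[[585.99019989 351.51940303 105.        ]] [[590.64890938 357.18878509 105.        ]]
[472.59711184 214.26865218] jar seen [[472.45909665 214.02491246 131.        ]] [[473.01854169 208.07614771 131.        ]]
```

Organiser is about (527.3, 267.5, −0.18), which puts jar 1 at own (−44,−62), well inside its cell. Doing the other three now.

```bash
sed -i 's/^def find/ORG=[np.array([527.3,267.5,-.18])]\ndef find/' h.py; python3 - <<'E'
from h import *
from cell import manip
for e,a,c in(([597,87],np.pi/2,(46,-64.6)),([681,85],-np.pi/4,(-46,0)),([684,-12],0,(46,0))):
    pick_place(manip,np.array(e),a,c)
o=manip.sense(); manip.reach([400,0,420],down(0))
cv2.imwrite("pics/j4t.png",manip.get_image("top")["frame"][:,:,::-1]);a=manip.get_image("scene")["frame"][:,:,::-1];cv2.imwrite("pics/j4.png",cv2.resize(a[120:360,225:495],None,fx=2.4,fy=2.4,interpolation=cv2.INTER_CUBIC))
E
```

```text
lids [[684.0, -12.0], [681.0, 85.0], [597.0, 87.0]]
pick [597.4  87.2] shift 0.5
width 0.45428509866068123
width 0.4559226255753771 F [-1.   0.2 -2.1]
t 23.0167
lids [[684.0, -12.0], [681.0, 85.0]]
pick [681.1  84.8] shift 0.2
width 0.45380492219288765
width 0.44930707223504246 F [ 0.2  0.9 -1.9]
t 31.025
lids [[684.0, -12.0]]
pick [684. -12.] shift 0.0
width 0.4512608069091041
width 0.45576978880788854 F [ 0.4  0.1 -1.7]
t 39.725
```

View pics/j4.png

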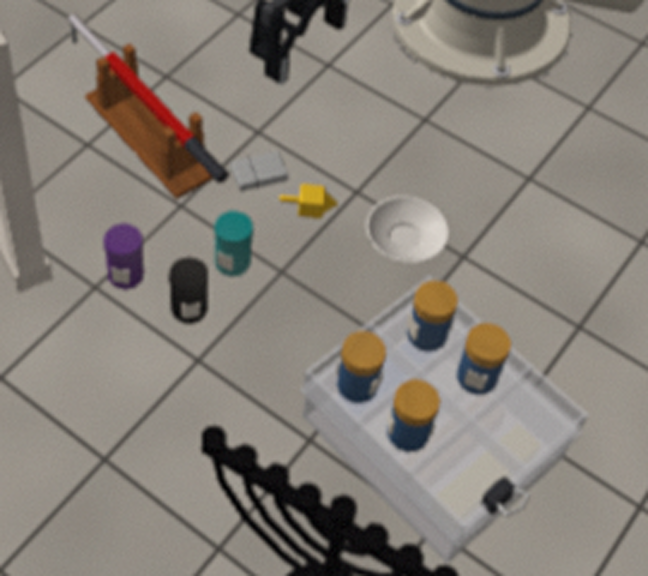

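All four blue jars stand upright in separate cells: lids (435,300), (487,345), (363,352), (415,400) in the enlargement. Next, grasp the pole and bring it to just above the eye.

```bash
cat >> h.py <<'E'
P0=np.array([408.5,-196.6,-1.824]); W=np.array([575.75,-307.,-.4126]); G=155
def tcp(px,py,z):  # TCP such that peg is at window x,y=px,py and pole origin at height z
    return [*((rz(W[2])@[px-160,py,0])[:2]+W[:2]),z+G]
AH=W[2]+np.pi/2
E
python3 - <<'E'
from h import *
from cell import manip
a0=P0[2]+np.pi/2
js=[manip.ik([*P0[:2],z+G],down(a0)) for z in(200,65)]+[manip.ik(tcp(x,0,z),down(AH)) for x,z in((-60,315),(32,315),(32,274),(-45,272))]
print(*[None if j is None else np.round(j,2) for j in js],sep="\n")
manip.reach([*P0[:2],400],down(a0)); manip.movel([*P0[:2],65+G],v=120)
print(manip.sense()["ft_force"].round(1)); manip.grasp(); s=manip.sense(); print(s["grip_width"],s["ft_force"].round(1))
manip.movel([*P0[:2],160+G],v=80); print(manip.sense()["ft_force"].round(1),manip.sense()["ft_torque"].round(2))
manip.movel([*P0[:2],315+G],v=150)
manip.reach(tcp(-60,0,315),down(AH)); manip.movel(tcp(32,0,315),v=80)
s=manip.sense(); print(s["t"],s["joint_positions"].round(2),s["ft_force"].round(1),s["grip_width"], s["eef_pos"],tcp(32,0,315))
a=manip.get_image("scene")["frame"][:,:,::-1];t=manip.get_image("top")["frame"][:,:,::-1]
cv2.imwrite("pics/hs.png",a);cv2.imwrite("pics/ht.png",t)
r=lambda im,y,x,h,w:cv2.resize(im[y:y+h,x:x+w],(400,500),interpolation=cv2.INTER_CUBIC)
cv2.imwrite("pics/hk.png",np.hstack([r(a,60,140,125,100),r(t,120,400,125,100)]))
E
```

```text
[-0.1   0.09 -0.23  0.   -1.26  2.99]
[-0.1   0.22 -0.45  0.   -0.9   2.99]
[-0.16  0.01 -0.02  0.   -1.55 -1.82]
[-0.21  0.2   0.19  0.   -1.57 -1.77]
[-0.21  0.2   0.1   0.   -1.47 -1.77]
[-0.17  0.05 -0.09  0.   -1.44 -1.81]
[-1.1 -0.   0.2]
0.15232707480264546 [-0.6  0.4  2.8]
[ 0.2 -0.2 -1.6] [ 0.04  0.   -0.02]
51.925 [-0.21  0.19  0.19  0.   -1.57 -1.77] [ 0.4  0.6 -1. ] 0.14917411851279772 [ 458.14667279 -255.59114585  470.29120015] [np.float64(458.4915884972967), np.float64(-255.67296100628164), 470]
```

View pics/hk.png

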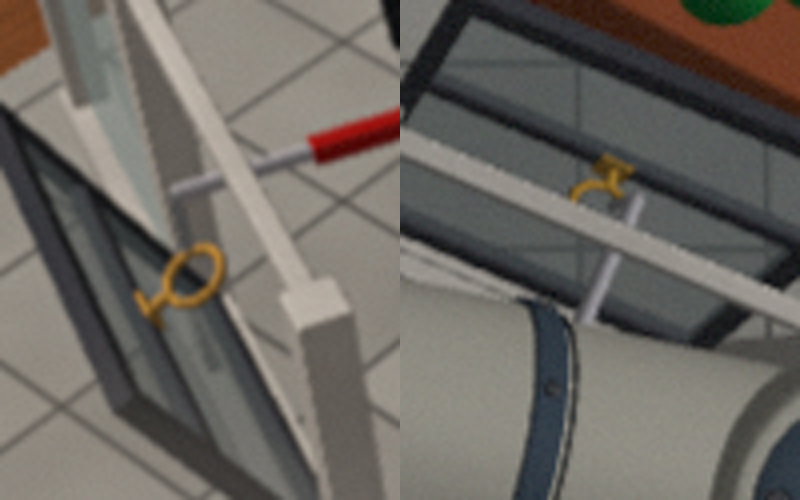

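```bash
python3 - <<'E'
from h import *
from cell import manip
s=lambda u,v:((u+.5)/4-.5+140,(v+.5)/4-.5+60); t=lambda u,v:((u+.5)/4-.5+400,(v+.5)/4-.5+120)
win=lambda p:rz(W[2]).T@(p-[W[0],W[1],0])
for n,x,y in(("rodend",s(176,191),t(638,197)),("grip end",s(312,150),t(585,320)),("stem",s(148,305),t(613,167)),("ringL",s(190,274),t(600,195))):
    r=tri(x,y); print(n,r.x.round(1),win(r.x).round(1),r.fun.round(1))
print("expected peg",np.array(W[:2])+(rz(W[2])@[32,0,0])[:2])
a=cv2.imread("pics/hs.png")
for n,p in(("bend",(32,0,315)),("tip",(32,0,273))): print(n,(np.array(proj("scene",rz(W[2])@np.array(p)+[W[0],W[1],0]))[0]-[140,60])*4)
c=cv2.resize(a[85:145,165:225],(800,600),interpolation=cv2.INTER_CUBIC)
l=cv2.createCLAHE(3,(4,4)).apply(cv2.cvtColor(c,cv2.COLOR_BGR2GRAY)); cv2.imwrite("pics/peg.png",l)
E
```

```text
rodend [ 560.7 -540.7  198.3] [  79.9 -220.1  198.3] [-37.1  -9.7 -26.8  23.8]
grip end [ 483.1 -504.4  198.1] [  -5.7 -218.   198.1] [-39.1  -8.5 -27.9  24.2]
stem [ 586.3 -576.8   92.9] [ 117.8 -242.9   92.9] [-36.7  -9.5 -27.7  24.5]
ringL [ 564.4 -553.1  119.7] [  88.3 -230.   119.7] [-37.7  -9.4 -28.2  24.8]
expected peg [ 605.06460288 -319.83175975]
bend [170.97655452 197.09054954]
tip [184.81771223 252.64099209]
```

View pics/peg.png

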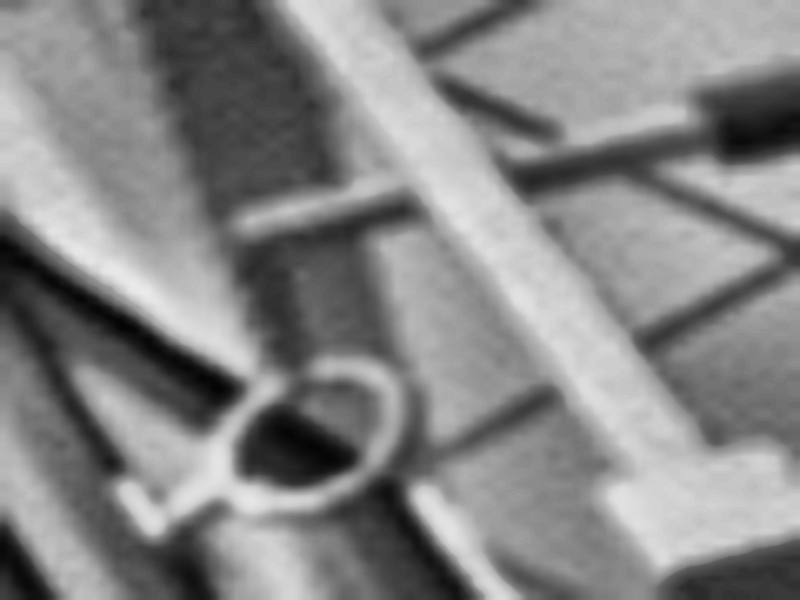

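```bash
python3 - <<'E'
from h import *
s=lambda u,v:((u+.5)/4-.5+140,(v+.5)/4-.5+60); t=lambda u,v:((u-400+.5)/4-.5+400,(v+.5)/4-.5+120)
k=lambda u,v:((u+.5)/13.333-.5+165,(v+.5)/10-.5+85)
win=lambda p:rz(W[2]).T@(p-[W[0],W[1],0])
for n,x,y in(("rodend",s(178,191),t(638,197)),("rodend2",k(245,218),t(638,197)),("grip end",s(312,150),t(585,320)),("stem plate",s(148,305),t(613,167)),("ring",k(318,436),t(600,199))):
    r=tri(x,y); print(n,r.x.round(1),win(r.x).round(1),r.fun.round(1))
o=[("scene",(-40+0,0,0),0)]
# eye from scene only, on the circle the geometry allows (y free, theta free)
def ew(th,y=0): return rz(W[2])@np.array([150*np.sin(th)-40*np.cos(th),y,100+150*np.cos(th)+40*np.sin(th)])+[W[0],W[1],0]
r=least_squares(lambda q:(proj("scene",ew(q[0],q[1]))-k(318,436)).ravel(),[.46,0]); print("theta,y",r.x,ew(*r.x))
for p in((32,0,315),(32,0,273)): print("pred top",(proj("top",rz(W[2])@np.array(p)+[W[0],W[1],0])[0]-[400,120])*4+[400,0])
print("pred ring top",(proj("top",ew(*r.x))[0]-[400,120])*4+[400,0])
E
```

```text
rodend [ 603.  -318.   320.5] [ 29.4   0.8 320.5] [-0.6 -0.1 -0.4  0.4]
rodend2 [ 603.6 -318.2  323.4] [ 30.    0.9 323.4] [ 0.1  0.   0.1 -0.1]
grip end [ 534.1 -286.6  322.1] [-46.4   2.  322.1] [-1.7 -0.3 -1.2  1. ]
stem plate [ 631.4 -329.9  246. ] [ 60.2   1.3 246. ] [ 0.2  0.   0.1 -0.1]
ring [ 608.3 -314.6  263.5] [ 32.9   6.1 263.5] [-0.9 -0.2 -0.7  0.6]
theta,y [ 0.44988959 -4.25402657] [ 600.80300551 -322.61006982  252.46891282]
pred top [634.5922991  194.47675919]
pred top [609.88639251 203.68780964]
pred ring top [603.4213666  215.09768149]
```

The rod end is at window (30, 1, ~316) and the eye at about (30, 0±4, 252), so they are aligned (hole clearance about ±11). The dim peg is visible above the ring. Lower with force monitoring, then pull until the stop.

```bash
cat >> h.py <<'E'
def F(manip,base=np.zeros(3)):
    f=rz(W[2]).T@(manip.sense()["ft_force"]-base); return f.round(1)
E
python3 - <<'E'
from h import *
from cell import manip
b=manip.sense()["ft_force"]; ok=True
for z in range(310,270,-5):
    manip.movel(tcp(32,0,z),v=50); f=F(manip,b); print(z,f,end=" ")
    if np.abs(f).max()>6: ok=False; manip.movel(tcp(32,0,315),v=50); print("BLOCKED"); break
print()
if ok:
    b=manip.sense()["ft_force"]
    for x in range(28,-64,-4):
        manip.movel(tcp(x,0,274),v=40); f=F(manip,b); print(x,f[[0,1,2]],end=" ")
        if abs(f[0])>14 or np.abs(f).max()>20: break
    s=manip.sense(); print("\n",s["t"],s["grip_width"])
a=manip.get_image("scene")["frame"][:,:,::-1];t=manip.get_image("top")["frame"][:,:,::-1]
r=lambda im,y,x,h,w:cv2.resize(im[y:y+h,x:x+w],(400,500),interpolation=cv2.INTER_CUBIC)
cv2.imwrite("pics/pull.png",np.hstack([r(a,60,140,125,100),r(t,120,400,125,100)]))
E
```

```text
310 [0.  1.4 0.2] 305 [-0.7  1.2  1.2] 300 [0.2 0.3 0.3] 295 [-0.   0.4  0.6] 290 [ 0.9  0.3 -0.5] 285 [ 0.4  0.2 -0.6] 280 [0.5 0.2 0.1] 275 [ 1.6 -0.5  0.3] 
28 [-1.4  0.   0.9] 24 [-0.8 -0.3  1.2] 20 [-1.2  1.2  0.2] 16 [-0.5  1.1  0.7] 12 [-0.7  0.9  0.6] 8 [-0.6 -0.1  0.9] 4 [-0.5  0.8  0.7] 0 [-1.6  1.4  0.6] -4 [-1.5  0.8 -0.3] -8 [-1.1  1.3  0. ] -12 [-0.3  0.8 -1. ] -16 [-0.8  1.9  0.3] -20 [-0.3  1.5 -1.1] -24 [-1.5  1.8  0.9] -28 [-1.4  1.3  0.4] -32 [-0.3  1.   1.5] -36 [-1.   0.2 -0.4] -40 [-1.4  0.8  0.3] -44 [-1.2  1.2  1.3] -48 [-1.3  0.9 -0.8] -52 [ 5.5  0.7 -3.1] -56 [18.3 -0.6 -5.5] 
 59.525 0.14953512686606676
```

View pics/pull.png

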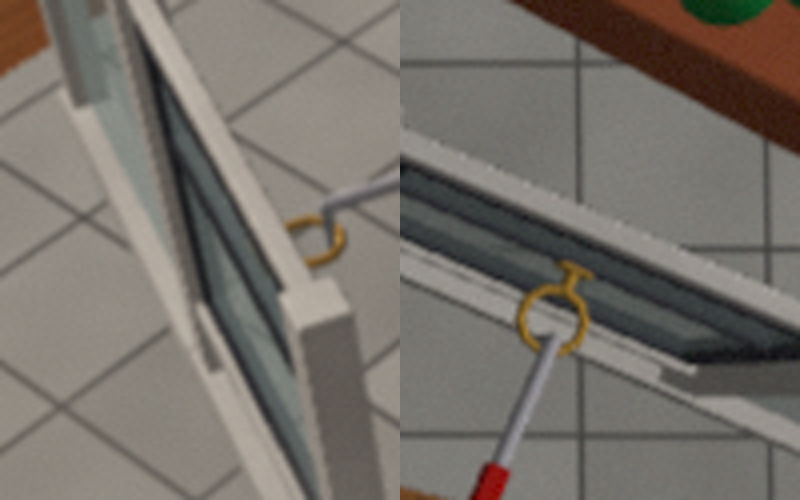

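The vent stands upright in its frame, with the ring at (553,320) on the room side and the peg in it. The pull force rose to 18 N at the stop. Now unhook and return the pole.

```bash
python3 - <<'E'
from h import *
from cell import manip
win=lambda p:rz(W[2]).T@(p-[W[0],W[1],0])
print("rod end at pull",win(onz("top",[(400+155/4,120+338/4)],279)[0]))
a0=P0[2]+np.pi/2; b=np.zeros(3)
manip.movel(tcp(-41,0,274),v=40); print(F(manip))
for z in(285,300,316): manip.movel(tcp(-41,0,z),v=50); print(z,F(manip),end=" ")
manip.movel(tcp(-100,0,316),v=100)
manip.reach([*P0[:2],315+G],down(a0))
manip.movel([*P0[:2],120+G],v=120); b=manip.sense()["ft_force"]
for z in(100,85,75,70,67,65.5):
    manip.movel([*P0[:2],z+G],v=40); f=F(manip,b); print(z,f,end=" ")
    if np.abs(f).max()>8: print("CONTACT"); break
s=manip.sense(); print("\n",s["t"],s["grip_width"])
a=manip.get_image("scene")["frame"][:,:,::-1]
cv2.imwrite("pics/back.png",cv2.resize(a[40:240,130:370],None,fx=3,fy=3,interpolation=cv2.INTER_CUBIC))
E
```

```text
rod end at pull [-52.86036526  -0.35212684 279.        ]
[ 0.5  0.9 -1.5]
285 [-0.5 -1.3 -0.9] 300 [ 0.6 -0.6 -1. ] 316 [ 0.  -0.  -0.3] 100 [-0.7  0.8 -0.1] 85 [0.3 0.2 0.1] 75 [-0.9  0.2  0.5] 70 [-0.8  0.9  0.7] 67 [-0.2  0.7 -0.2] 65.5 [-0.7  1.   0.1] 
 70.3 0.14926338464560215
```

View pics/back.png

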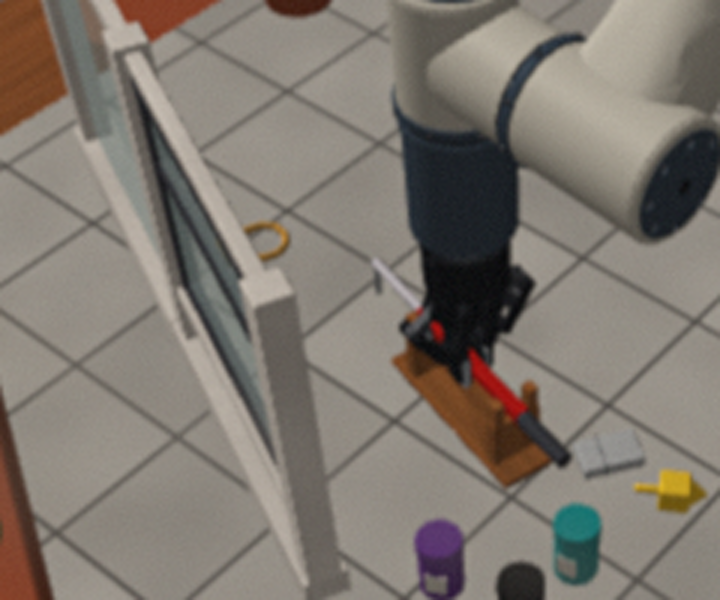

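The pole is back between the forks, hook down at (378,275) and pointing the same way, and the vent is still shut. Release and do the final check.

```bash
python3 - <<'E'
from h import *
from cell import manip
manip.movel([*P0[:2],64.5+G],v=20); print(F(manip)); manip.let_go(); manip.hold(.3); manip.movel([*P0[:2],420],v=120)
manip.reach([300,150,450],down(0)); manip.hold(1)
a=manip.get_image("scene")["frame"][:,:,::-1].copy();t=manip.get_image("top")["frame"][:,:,::-1].copy()
cv2.imwrite("pics/fs.png",a);cv2.imwrite("pics/ft.png",t);print(manip.sense()["t"])
for n,p,im in(("scene","pics/scene0.png",a),("top","pics/top0.png",t)):
    o=cv2.imread(p); print(n,{k:int((cv2.absdiff(o[y:y+h,x:x+w],im[y:y+h,x:x+w]).max(2)>40).sum()) for k,(x,y,w,h) in ({"pole":(335,228,110,42),"dreidel":(300,245,30,25),"lighter":(325,245,28,28),"dish":(260,250,38,40),"men":(150,105,110,52)} if n=="top" else {"pole":(250,120,75,85),"dreidel":(340,190,28,20),"lighter":(322,178,26,24)}).items()})
u=cv2.resize(a[60:360,130:480],None,fx=1.7,fy=1.7,interpolation=cv2.INTER_CUBIC)
cv2.imwrite("pics/final.png",u)
E
```

```text
[-2.4  0.6  5.8]
75.8917
scene {'pole': 0, 'dreidel': 0, 'lighter': 0}
top {'pole': 0, 'dreidel': 0, 'lighter': 0, 'dish': 0, 'men': 0}
```

View pics/final.png

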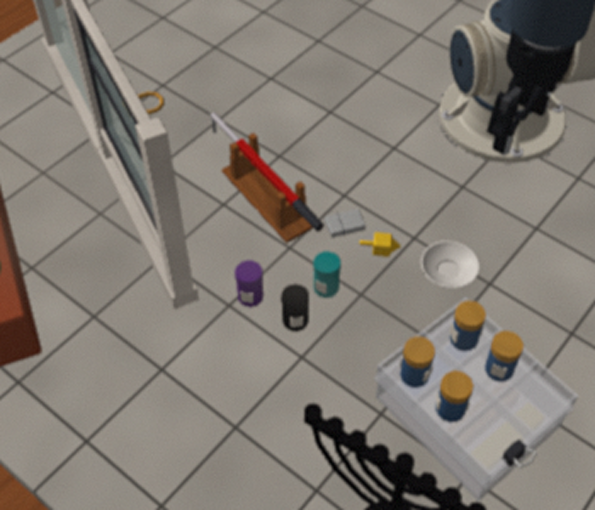

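The final picture shows the four jars upright in their own cells around (460,360), the vent shut with its ring free at (152,101), and the pole in its rest at (265,175). The bystanders are unchanged. Handing in.

```bash
python3 -c "
from cell import manip
manip.finish_job()"
```

```text
the job is handed in; nothing more can be done
```

The job is done and handed in at about 76 s of the 210 s allowed.

- **Jars:** All four blue jars present stand upright, each in its own cell of the organiser's top tier. The black, purple and turquoise look-alikes were left alone.
- **Vent:** I hooked the pole down into the ring eye and pulled the vent to its stop, where the force rose to 18 N. The fingers held only the pole. The last picture shows the vent still shut.
- **Pole and bystanders:** The pole is unhooked and back in its rest, hook down and pointing the same way. Comparing the last pictures with the first showed no changed pixels at the pole, dreidel, lighter, dish or menorah.

**Checks that disagreed:**
- My first organiser fit was off by up to 6.5 px because I had taken some base corners for rim corners. I placed jar 1 with that fit, then refitted; jar 1 is still well inside its cell.
- The 2–4 N of hinge friction did not show clearly in the force readings during the pull. I judged the vent shut by the force at the stop and by the pictures.

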